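# Load the spacer over the lip into the nest

### The arm

A 6-joint arm with a two-finger parallel gripper is mounted at the origin on a cart in front of the work surface, level with it; the furniture and walls round the work are solid. World frame = base frame: x ahead of the robot, y to its left, z up, the work surface at z = 0. Lengths are in mm, angles in rad, forces in N, time in s.
With the tool pointing down it reaches from about 300 to 775 mm from the base axis. Payload 14.6 kg.
Tool frame: the origin (TCP) lies at the very end of the fingers, on their centre line; the grasp point (between the pads) lies 19 mm behind it; z points along the fingers, y is the direction in which the jaws open and shut (so a half turn about z gives the same grasp; the last joint's range is limited). The gripper opens to 94 mm and grips with 3 to 60 N. Pads are 16 mm wide; open, the fingers measure 119 mm over their backs; the gripper's body (75 mm by 177 mm) begins 78 mm behind the grasp point.
Start: joints at [-1.228, 0.3, 1.521, -0, 1.321, -0.067], TCP at [219.126, -504.453, 205.446] pointing down, gripper open.
Joint ranges: [-3.03, 3.03], [-0.79, 2.21], [0.23, 2.52], [-1.04, 4.18], [0, 3.07], [-2.55, 2.55]. Speed limits (rad/s): [2.22, 2.22, 2.57, 3.14, 3.14, 3.14].

### API

Orientations are given as [roll, pitch, yaw] about the fixed x, y, z axes, in that order (R = Rz(yaw) Ry(pitch) Rx(roll)).
In Python, from cell import manip gives the robot as it stands.
- The arm moves only by the shell command python3 -m pendant 'ROWS' [FORCE]. ROWS is JSON, a list of rows, each an object with "claw": the finger opening in m, from 0 to 0.094; "delta_pos": the shift along the tool's x, y, z in m, a list of three; "rotation": the turn, a rotation vector about the tool's x, y, z in rad, a list of three. A call has 1 to 10 rows; each row is the pose to reach, as a shift and turn from the pose measured when the call began, along the tool's axes at that moment; what a row does not reach only later rows make up. A row lasts 1/8 s, in which the tool goes at most 62.5 mm and 10.7 degrees, less where a joint would pass 70% of its speed; a pose out of reach is approached as far as the arm can. A call with a gripper value outside its range is refused whole. The fingers move at their own pace and stop on an object; FORCE is the grip in N (left out, the last holds). Time passes only in rows, so rows that repeat a pose let the fingers close. It gives the time, the measured TCP pose, the force and the opening at its end, in the units of the state.
- manip.read_state(): the state, without advancing time (a new reading comes with each control period).
- manip.camera(name): name is "scene" or "side" or "wrist"; returns the picture (420x560x3 uint8, red, green, blue); there is no depth.
- manip.camera_model(name): a dict with "fx", "fy", "cx", "cy" (pixels), "distortion" ([k1, k2, p1, p2, k3] as OpenCV has them; the pictures are not rectified), "cam_to_world" (4x4, takes a point from camera to world coordinates); the wrist camera has in their place "T_tool_cam" (4x4, takes a point from camera to tool coordinates, whose origin is the TCP and whose axes are the flange's). Camera axes: x right, y up, looking along -z (the intrinsics and any distortion apply to the point x, -y, -z); pixel columns grow to the right and rows downward; lengths in mm; the calibration is good to about 2 mm. A picture is of the moment at which its call begins: read the wrist's pose just before it. camera_model takes no time and is no camera call.
- manip.sign_off(): hands the job in, once; it reports no verdict.
The state is a dict: "clock": time; "joints": joint angles; "qd": joint speeds; "effort": joint torques, N m; "eef_pos": TCP position; "eef_rot": TCP orientation; "wrist_force": force on the tool from outside, world axes, zero at the start; "moment": the same for the moment, N m; "finger_gap": finger opening in mm.
Only numpy, scipy, OpenCV 4.12 (cv2) and the standard library are available. Lean on these libraries where they do the work, as an engineer would, in place of code of your own. Each camera call takes 0.05 s, during which the arm holds its last target.

### The job

Pick up the loose dark steel spacer, lay it flat on the bare deck of the aluminium nest, long way towards the low brass lip, and let go of it there. Then push it from behind over the lip so that it drops flat into the pocket, and on under the blue keeper plate until you feel it bear on the sprung stop hidden inside: press it against the stop with about 10 N, never more than 18 N, hold for half a second, then back off and leave it lying flat in the pocket. Do not disturb the trial-mass block, the oil bottle, the putty dish or the marker.

Things in the scene. Friction and masses are not known exactly. Their poses are not given: they have to be found in the camera images.
- spacer_mid (a point): centre (half-way up) of the loose dark steel spacer, a plain flat block 60 mm long (its x), 40 mm wide (its y), 12 mm thick (z up), about 0.2 kg, two small round marks on top; it starts flat on the table, both ends alike. It slides easily on the nest (friction about 0.25). Pushed hard it may hang nose-up on the lip or at the keeper: easing the push back a few mm lets it tip down.
- nest: aluminium loading nest fixed to the table, 216 mm long (its x) x 84 mm wide (y). Origin on its underside, on the middle line below the lip's crest; its +x is the push direction, roughly away from the robot. Its flat top, deck and pocket floor alike, is 20 mm above the table. Nest x from -100 to -7 mm is bare deck, from 1 mm on is the pocket.
- lip (a point): middle of the brass lip's foot, on the deck at nest x = 0 (axes as the nest). The lip crosses the nest: a ramp from x = -7 mm to a crest 3 mm above the deck at x = 0, then a steep back down to the pocket floor at x = 1 mm. Side guides 6 mm high stand from x = -6 to 46 mm, 43 mm apart inside, 59 outside; flared lead-ins as high begin at x = -24 mm, 48 mm apart inside, 64 outside.
- keeper (a point): middle of the top of the blue keeper plate that roofs the far pocket from nest x = 45 to 116 mm; this point is at x = 80 mm, 23 mm above the deck. 18 mm clear height beneath it; screw heads stand 3 mm above it. A spacer at rest in the pocket has its centre at nest x = 31 to 57 mm, y = 0, 26 mm above the table, its front end under the plate.
- stop_block: end bracket fixed under the keeper, origin on the pocket floor at nest x = 111 mm. It carries a rubber stop pad on a spring of 6 N/mm with 6 mm of give. How far forward it is set differs each time and is not measured: the pad's face lies at nest x = 65 to 87 mm, so the spacer meets it 4 to 26 mm after its rear end has cleared the lip. The setting does not shift under load.
- trial_block: bystander: aluminium block 32x56x27 mm with three small brass masses, origin under its centre
- oil_bottle: bystander: yellow oil bottle with red spout, 38 mm across, 104 mm tall, origin under its centre
- dish: bystander: small white dish of putty, 33 mm across, 12 mm tall, origin under its centre
- marker: bystander: black marker pen lying on the table, 124 mm long (its y), 15 mm thick, origin under its centre
There are look-alikes about, which are no part of the job. There is more than one size of the nest; the job needs the larger.

How it is judged:
By the outcome, as a careful person would: the job done as asked, in the order asked, and still so for the second after the job is handed in, with the robot touching nothing.
It also fails if it takes over 58 s, if anything falls off the work surface, if the arm or the gripper's body presses on something with over 40 N, if the wrist force passes 120 N, or if a joint passes its speed limit or range.

## Working session

There is one attempt and no reset: what is moved stays moved. The work goes in short steps, Python scripts to look and compute and a shell command to move; the robot and the scene stay as the last step left them, time stands still between calls to the robot, and variables do not carry over. Pictures are saved under pics/ and viewed, and the job is handed in when it is done.

```bash
ls; mkdir -p pics; python3 - <<'E'
from cell import manip
import cv2,numpy as np
s=manip.read_state(); print(s)
for n in ["scene","side","wrist"]:
    im=manip.camera(n); cv2.imwrite(f"pics/{n}0.png",im[:,:,::-1])
    m=manip.camera_model(n); print(n,{k:np.round(np.array(v),4).tolist() for k,v in m.items()})
E
```

```text
pics
{'clock': 0.0, 'joints': array([-1.22758673e+00,  3.00455365e-01,  1.52160470e+00, -3.49308763e-05,
        1.32068006e+00, -6.66072327e-02]), 'qd': array([-3.10049704e-04,  1.75484067e-05,  1.41067278e-04, -1.43813619e-03,
       -1.12428716e-04, -1.68582011e-05]), 'effort': array([ 1.40397956e-04, -5.31810915e+01, -3.52736056e+01,  7.07768463e-02,
        2.42942985e-02, -9.88931151e-05]), 'eef_pos': array([ 219.03756059, -504.21001194,  204.88496547]), 'eef_rot': array([-3.14044547e+00, -4.26143712e-05,  4.09825466e-01]), 'wrist_force': array([-0.27684919, -0.9672549 , -0.32413608]), 'moment': array([-0.00051856, -0.0059279 , -0.00779957]), 'finger_gap': 94.0312724205172}
scene {'fx': 472.3912, 'fy': 472.3912, 'cx': 284.5972, 'cy': 208.615, 'distortion': [0.0434, 0.0, 0.0, 0.0, 0.0], 'cam_to_world': [[-0.3979, -0.8106, 0.4297, 1058.2427], [0.9174, -0.3484, 0.1922, 310.3225], [-0.0061, 0.4707, 0.8823, 1019.6285], [0.0, 0.0, 0.0, 1.0]]}
side {'fx': 441.7648, 'fy': 441.7648, 'cx': 283.2076, 'cy': 214.7415, 'distortion': [-0.0526, 0.0, 0.0, 0.0, 0.0], 'cam_to_world': [[0.5921, 0.7178, -0.3664, 199.498], [-0.8059, 0.5301, -0.2638, -164.4994], [0.0049, 0.4514, 0.8923, 998.2159], [0.0, 0.0, 0.0, 1.0]]}
wrist {'fx': 349.9176, 'fy': 349.9176, 'cx': 280.8467, 'cy': 211.3761, 'distortion': [-0.0849, 0.0, 0.0, 0.0, 0.0], 'T_tool_cam': [[0.0008, 0.9577, 0.2876, 83.6062], [1.0, -0.0006, -0.0008, -1.3345], [-0.0006, 0.2876, -0.9577, -179.3732], [0.0, 0.0, 0.0, 1.0]]}
```

View pics/scene0.png

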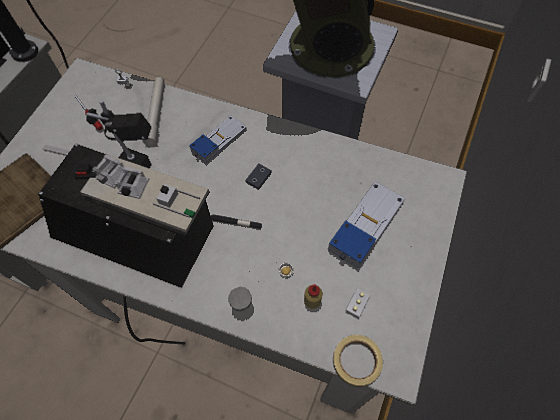

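View pics/side0.png

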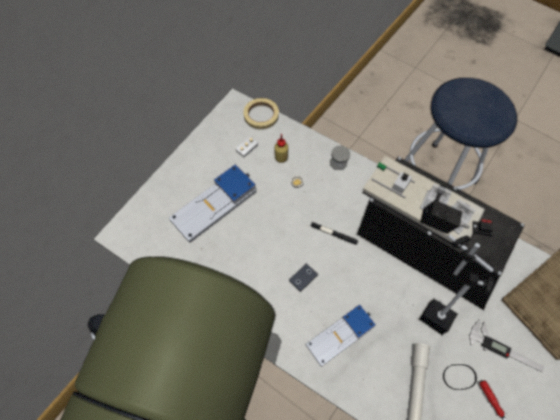

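View pics/wrist0.png

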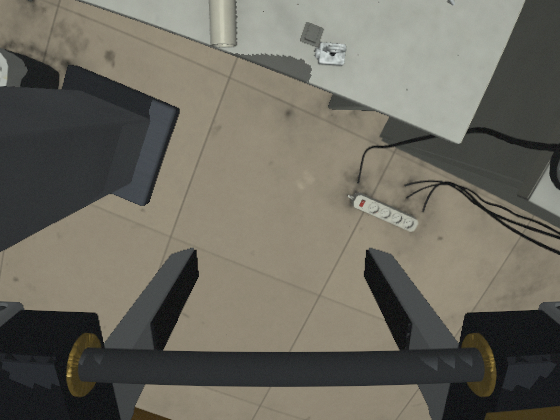

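Scene view: the dark spacer with two marks is at (259,176). The larger nest is at (367,223) with its blue keeper at (352,243), and the smaller look-alike nest is at (218,138). Side view: spacer at (304,277), large nest at (213,202), small nest at (341,335). The wrist view shows mostly floor. Next I'll build helpers and measure.

```bash
cat > h.py <<'E'
import numpy as np,cv2
from cell import manip
from scipy.spatial.transform import Rotation as R
def T_tool(s):
    T=np.eye(4);T[:3,:3]=R.from_euler('xyz',s['eef_rot']).as_matrix();T[:3,3]=s['eef_pos'];return T
def cam(n,s=None):
    m=manip.camera_model(n)
    K=np.array([[m['fx'],0,m['cx']],[0,m['fy'],m['cy']],[0,0,1]]);d=np.array(m['distortion'],float)
    C=np.array(m['cam_to_world']) if n!='wrist' else T_tool(s)@np.array(m['T_tool_cam'])
    return K,d,C
def ray(c,uv):
    K,d,C=c
    p=cv2.undistortPoints(np.array(uv,float).reshape(-1,1,2),K,d).reshape(-1,2)
    v=np.c_[p[:,0],-p[:,1],-np.ones(len(p))]@C[:3,:3].T
    return C[:3,3],v
def onplane(c,uv,z):
    o,v=ray(c,uv); return o+v*((z-o[2])/v[:,2])[:,None]
def tri(c1,u1,c2,u2):
    o1,v1=ray(c1,u1);o2,v2=ray(c2,u2);out=[]
    for a,b in zip(v1,v2):
        A=np.c_[a,-b];t=np.linalg.lstsq(A,o2-o1,rcond=None)[0]
        p,q=o1+a*t[0],o2+b*t[1];out.append(np.r_[(p+q)/2,np.linalg.norm(p-q)])
    return np.array(out)
def proj(c,P):
    K,d,C=c
    p=(np.atleast_2d(P)-C[:3,3])@C[:3,:3]; p=p*[1,-1,-1]
    return cv2.projectPoints(p,np.zeros(3),np.zeros(3),K,d)[0].reshape(-1,2)
def delta(s,target,yaw):
    "tool-axis shift m and rotvec for pointing-down target"
    T=T_tool(s);Rt=R.from_euler('xyz',[np.pi,0,yaw]).as_matrix()
    return T[:3,:3].T@(np.array(target)-T[:3,3])/1000, R.from_matrix(T[:3,:3].T@Rt).as_rotvec()
E
python3 - <<'E'
from h import *
a=cv2.imread('pics/scene0.png');b=cv2.imread('pics/side0.png')
def crop(im,x0,y0,x1,y1,f): return cv2.resize(im[y0:y1,x0:x1],None,fx=f,fy=f,interpolation=cv2.INTER_CUBIC)
cv2.imwrite('pics/c1.png',np.hstack([crop(a,310,170,430,290,3),crop(b,150,150,270,270,3)]))
cv2.imwrite('pics/c2.png',np.hstack([crop(a,180,105,300,225,3),crop(b,270,240,390,360,3)]))
c1,c2=cam('scene'),cam('side')
print(np.round(tri(c1,[[259,176],[352,243],[218,138],[371,218]],c2,[[304,277],[237,184],[341,335],[207,204]]),0))
print('spacer plane12',onplane(c1,[[259,176]],12),onplane(c2,[[304,277]],12))
# bystanders
for nm,p,q in [('trial',(357,303),(246,148)),('bottle',(313,290),(281,147)),('dish',(286,270),(296,182)),('marker',(236,221),(334,233)),('lamp/box',(212,190),(366,195))]:
    print(nm,np.round(tri(c1,[p],c2,[q]),0))
E
```

```text
[[ 504.   -7.    5.    0.]
 [ 598.  270.   29.    3.]
 [ 442. -153.    9.    3.]
 [ 513.  293.   21.    6.]]
spacer plane12 [[507.7823148  -5.1417447  12.       ]] [[501.85100763  -8.68171313  12.        ]]
trial [[714. 331.   2.   5.]]
bottle [[743. 234.  55.   3.]]
dish [[706. 157.   4.   5.]]
marker [[641.  -3.   6.   2.]]
lamp/box [[673. -32. 183.  13.]]
```

View pics/c1.png

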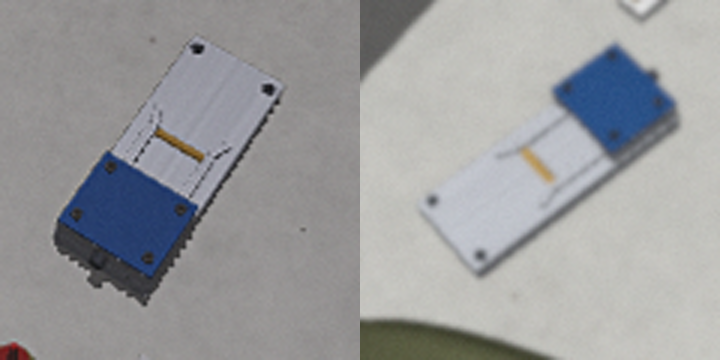

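View pics/c2.png

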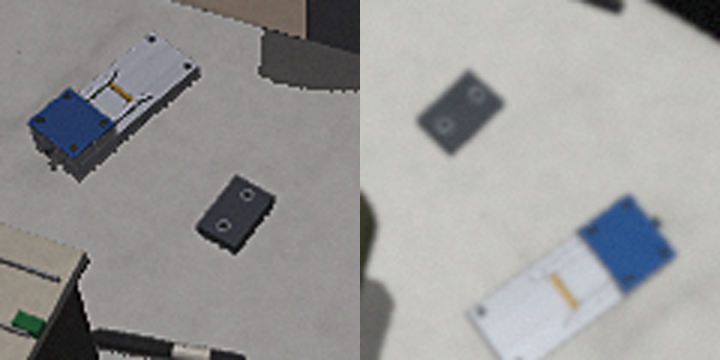

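```bash
python3 - <<'E'
from h import *
a=cv2.imread('pics/scene0.png');b=cv2.imread('pics/side0.png')
c1,c2=cam('scene'),cam('side')
for nm,p,q in [('lamphead',(128,126),(440,215)),('tube near',(158,82),(421,350)),('boxcorner',(212,190),(366,195)),('lampbase',(133,158),(440,318))]:
    print(nm,np.round(tri(c1,[p],c2,[q]),0))
def cc(m,im):
    n,l,st,ce=cv2.connectedComponentsWithStats(m); 
    return [(st[i,4],np.round(ce[i],1),i) for i in range(1,n) if st[i,4]>15],l
P={}
for nm,im,c in (('scene',a,c1),('side',b,c2)):
    hsv=cv2.cvtColor(im,cv2.COLOR_BGR2HSV)
    for col,lo,hi,z in (('blue',(105,130,60),(125,255,255),43),('brass',(12,90,80),(28,255,255),21.5)):
        m=cv2.inRange(hsv,lo,hi);r,l=cc(m,im)
        for A,ce,i in r:
            if nm=='scene' and not(180<ce[0]<410 and 110<ce[1]<265):continue
            if nm=='side' and not(160<ce[0]<390 and 150<ce[1]<370):continue
            pts=np.argwhere(l==i)[:,::-1].astype(np.float32)
            w=onplane(c,pts,z)[:,:2].astype(np.float32)
            print(nm,col,A,ce,onplane(c,[ce],z)[0].round(1),'rect',[np.round(x,1) for x in cv2.minAreaRect(w)])
    # dark spacer
    g=cv2.inRange(hsv,(0,0,0),(180,255,95 if nm=='scene' else 100));r,l=cc(g,im)
    for A,ce,i in r:
        t=(259,176) if nm=='scene' else (304,277)
        if np.hypot(*(ce-t))<15:
            pts=np.argwhere(l==i)[:,::-1].astype(np.float32);w=onplane(c,pts,12)[:,:2].astype(np.float32)
            print(nm,'spacer',A,ce,onplane(c,[ce],12)[0].round(1),[np.round(x,1) for x in cv2.minAreaRect(w)], np.round(cv2.boxPoints(cv2.minAreaRect(w)),0).tolist())
sc=np.array([[375.7,186],[399.3,199.7]]);sd=np.array([[174.3,216.7],[190,235]])
print(tri(c1,sc,c2,sd).round(1))
print(tri(c1,sc,c2,sd[::-1]).round(1))
E
```

```text
lamphead [[ 658. -188.  296.   10.]]
tube near [[ 460. -283.  180.    9.]]
boxcorner [[673. -32. 183.  13.]]
lampbase [[ 596. -310.   33.    1.]]
scene blue 311 [203.3 145.6] [ 498.4 -162.3   43. ] rect [array([ 498.2, -162.6]), array([54.1, 47.1]), np.float64(70.9)]
scene blue 952 [352.3 241.1] [598.5 270.9  43. ] rect [array([598. , 270.6]), array([80.7, 69.5]), np.float64(78.5)]
scene brass 43 [369.3 217.7] [515.4 286.6  21.5] rect [array([515.7, 286.5]), array([41.,  7.]), np.float64(79.1)]
scene spacer 376 [258.2 176.3] [509.4  -6.6  12. ] [array([508.8,  -6.8]), array([44.9, 66.2]), np.float64(79.8)] [[472.0, -23.0], [537.0, -35.0], [545.0, 9.0], [480.0, 21.0]]
side blue 660 [234.3 182.6] [591.7 270.6  43. ] rect [array([592.8, 271.1]), array([77. , 66.9]), np.float64(78.4)]
side blue 452 [358.8 320.7] [ 481.4 -166.9   43. ] rect [array([ 482.8, -166.6]), array([50.6, 45.6]), np.float64(71.2)]
side brass 170 [280.9 152.4] [747.3 239.7  21.5] rect [array([747.4, 239.5]), array([54.9, 32.3]), np.float64(36.5)]
side brass 26 [296.7 182.1] [697.1 152.1  21.5] rect [array([697. , 152.4]), array([13.4, 13.8]), np.float64(76.5)]
side brass 25 [208.7 204.7] [512.3 291.3  21.5] rect [array([512.3, 291.3]), array([33.7,  3.6]), np.float64(80.2)]
side spacer 341 [302.8 277.6] [499.   -7.3  12. ] [array([499.8,  -7.1]), array([36.6, 56.6]), np.float64(79.9)] [[469.0, -20.0], [524.0, -30.0], [531.0, 6.0], [475.0, 16.0]]
[[436.3 293.6  63.3  47.8]
 [424.6 318.2 -27.2  46.5]]
[[423.3 273.9  17.9   2.5]
 [437.4 338.4  17.8   3. ]]
```

```bash
python3 - <<'E'
from h import *
s=manip.read_state()
d,r=delta(s,(500,-7,160),-.178)
print(d.round(4),r.round(4))
E
```

```text
[ 0.4558 -0.3441  0.0453] [-9.000e-04  2.000e-04  5.878e-01]
```

Things that could be taken for the spacer:
- The dark block with two marks, scene (259,176): it measures about 60x40 mm and lies flat.
- The grey square, wrist (313,33): too small and light, no marks.
- The trial block, scene (357,303): white with brass masses.

Nests:
- The large one, scene (367,223): its keeper measures about 79x68 mm.
- The small one, scene (218,138): its keeper is about 52x46 mm.

I choose the block at (259,176) and the large nest; the crops above confirm both.

```bash
python3 -m pendant '[{"claw":0.094,"delta_pos":[0.05,-0.035,0.0],"rotation":[0,0,0.06]},{"claw":0.094,"delta_pos":[0.1,-0.07,0.005],"rotation":[0,0,0.13]},{"claw":0.094,"delta_pos":[0.145,-0.11,0.01],"rotation":[0,0,0.19]},{"claw":0.094,"delta_pos":[0.19,-0.145,0.015],"rotation":[0,0,0.25]},{"claw":0.094,"delta_pos":[0.24,-0.18,0.02],"rotation":[0,0,0.31]},{"claw":0.094,"delta_pos":[0.285,-0.215,0.025],"rotation":[0,0,0.37]},{"claw":0.094,"delta_pos":[0.335,-0.25,0.03],"rotation":[0,0,0.43]},{"claw":0.094,"delta_pos":[0.38,-0.29,0.035],"rotation":[0,0,0.5]},{"claw":0.094,"delta_pos":[0.43,-0.325,0.04],"rotation":[0,0,0.55]},{"claw":0.094,"delta_pos":[0.456,-0.344,0.045],"rotation":[0,0,0.588]}]' 40
```

```text
clock: 1.4
eef_pos: [501.0, -4.5, 160.0]
eef_rot: [-3.141, 0.001, -0.177]
wrist_force: [-0.2, -0.6, -0.6]
finger_gap: 93.6
```

```bash
python3 -m pendant '[{"claw":0.094,"delta_pos":[0,0,0],"rotation":[0,0,0]},{"claw":0.094,"delta_pos":[0,0,0],"rotation":[0,0,0]}]'; python3 - <<'E'
from h import *
s=manip.read_state();print(s['eef_pos'],s['eef_rot'],s['joints'],s['clock'],s['wrist_force'])
np.save('s1.npy',np.r_[s['eef_pos'],s['eef_rot']])
im=manip.camera('wrist');cv2.imwrite('pics/w1.png',im[:,:,::-1])
E
```

```text
clock: 1.65
eef_pos: [500.6, -5.0, 159.9]
eef_rot: [-3.141, 0.001, -0.177]
wrist_force: [-0.7, 0.1, -0.5]
finger_gap: 93.9
[500.63406458  -5.03399099 159.89631022] [-3.14090628e+00  1.11718402e-03 -1.76977154e-01] [-8.36505911e-02  2.35049577e-01  1.71383791e+00  8.46989730e-04
  1.19375365e+00  1.66381102e+00] 1.65 [-0.725847    0.1277497  -0.47165652]
```

View pics/w1.png

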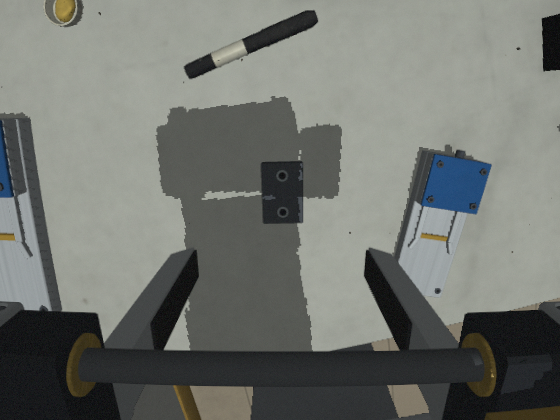

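The wrist view shows the spacer at about (282,192), long axis vertical in the image, between the open fingers. The large nest is at left and the small one at right.

```bash
python3 - <<'E'
from h import *
p=np.load('s1.npy');s=manip.read_state();s0=dict(s,eef_pos=p[:3],eef_rot=p[3:])
c=cam('wrist',s0);im=cv2.imread('pics/w1.png');g=im.max(2)
print(g[170,272],g[150,250])
m=((g<75)*255).astype(np.uint8);m=cv2.morphologyEx(m,cv2.MORPH_CLOSE,np.ones((7,7)))
n,l,st,ce=cv2.connectedComponentsWithStats(m);i=l[190,272];print(st[i],ce[i])
cnt=cv2.findContours((l==i).astype(np.uint8),0,2)[0][0].reshape(-1,2)
for z in(12,):
    w=onplane(c,cnt,z)[:,:2].astype(np.float32);print(cv2.minAreaRect(w),cv2.boxPoints(cv2.minAreaRect(w)).round(1).tolist())
marks=onplane(c,[[281.7,175.7],[282.3,212]],12);print(marks,marks.mean(0),np.degrees(np.arctan2(*(marks[0]-marks[1])[[1,0]])))
d,r=delta(s,(*marks.mean(0)[:2],2.5),-.177);print(d.round(4),r.round(4))
cv2.imwrite('pics/w1c.png',cv2.resize(im[140:250,210:350],None,fx=5,fy=5))
E
```

```text
40 88
[ 260  161   44   63 2604] [281.65591398 191.7265745 ]
((503.8391418457031, -6.027530670166016), (40.53680419921875, 61.80769348144531), 81.1478271484375) [[470.20001220703125, -21.299999237060547], [531.2999877929688, -30.799999237060547], [537.5, 9.199999809265137], [476.3999938964844, 18.799999237060547]]
[[520.27064598  -8.72475396  12.        ]
 [484.75869594  -3.02351804  12.        ]] [502.51467096  -5.874136    12.        ] -9.120673744128384
[0.002  0.0003 0.1576] [-0.0007  0.0007 -0.0008]
```

View pics/w1c.png

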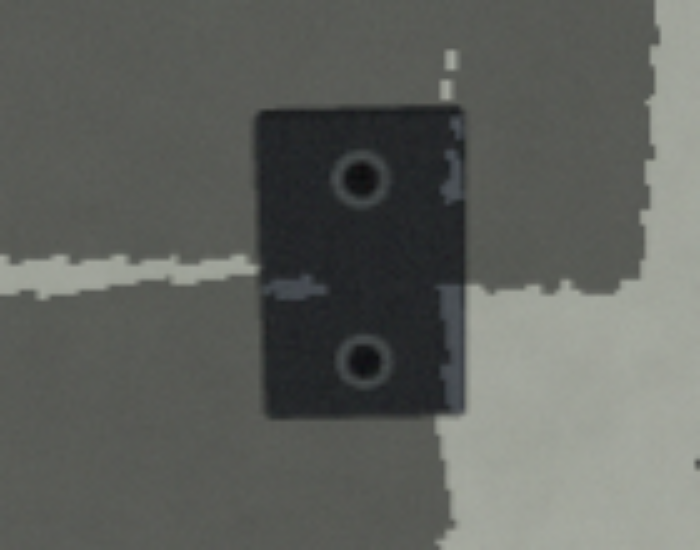

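```bash
python3 -m pendant '[{"claw":0.094,"delta_pos":[0.002,0,0.05],"rotation":[0,0,-0.018]},{"claw":0.094,"delta_pos":[0.002,0,0.1],"rotation":[0,0,-0.018]},{"claw":0.094,"delta_pos":[0.002,0,0.135],"rotation":[0,0,-0.018]},{"claw":0.094,"delta_pos":[0.002,0,0.150],"rotation":[0,0,-0.018]},{"claw":0.094,"delta_pos":[0.002,0,0.156],"rotation":[0,0,-0.018]},{"claw":0.094,"delta_pos":[0.002,0,0.156],"rotation":[0,0,-0.018]},{"claw":0.03,"delta_pos":[0.002,0,0.156],"rotation":[0,0,-0.018]},{"claw":0.03,"delta_pos":[0.002,0,0.156],"rotation":[0,0,-0.018]},{"claw":0.03,"delta_pos":[0.002,0,0.156],"rotation":[0,0,-0.018]},{"claw":0.03,"delta_pos":[0.002,0,0.156],"rotation":[0,0,-0.018]}]' 40
python3 -m pendant '[{"claw":0.03,"delta_pos":[0,0,0],"rotation":[0,0,0]},{"claw":0.03,"delta_pos":[0,0,0],"rotation":[0,0,0]},{"claw":0.03,"delta_pos":[0,0,0],"rotation":[0,0,0]},{"claw":0.03,"delta_pos":[0,0,0],"rotation":[0,0,0]}]'
```

```text
clock: 2.95
eef_pos: [502.6, -5.6, 4.2]
eef_rot: [-3.141, 0.001, -0.16]
wrist_force: [0.3, -0.0, -0.8]
finger_gap: 57.9
clock: 3.45
eef_pos: [502.6, -5.6, 4.2]
eef_rot: [-3.141, 0.001, -0.16]
wrist_force: [-0.6, -0.5, -0.7]
finger_gap: 39.1
```

```bash
python3 -m pendant '[{"claw":0.03,"delta_pos":[0,0,-0.02],"rotation":[0,0,0]},{"claw":0.03,"delta_pos":[0,0,-0.06],"rotation":[0,0,0]},{"claw":0.03,"delta_pos":[0,0,-0.11],"rotation":[0,0,0]},{"claw":0.03,"delta_pos":[0,0,-0.12],"rotation":[0,0,0]}]'
python3 - <<'E'
from h import *
s=manip.read_state();print(s['wrist_force'],s['finger_gap'])
d,r=delta(s,(455,301,125),-.216);print(d.round(4),r.round(4))
E
```

```text
clock: 3.95
eef_pos: [503.7, -5.8, 126.9]
eef_rot: [-3.141, -0.004, -0.16]
wrist_force: [-1.0, -0.3, -2.5]
finger_gap: 39.2
[-1.02453389 -0.33217026 -2.52822523] 39.18582359358598
[-0.0969 -0.2951  0.0018] [-0.0012 -0.0039  0.0563]
```

```bash
python3 -m pendant '[{"claw":0.03,"delta_pos":[-0.014,-0.042,0],"rotation":[0,0,0.01]},{"claw":0.03,"delta_pos":[-0.03,-0.09,0],"rotation":[0,0,0.02]},{"claw":0.03,"delta_pos":[-0.046,-0.14,0],"rotation":[0,0,0.03]},{"claw":0.03,"delta_pos":[-0.062,-0.19,0],"rotation":[0,0,0.04]},{"claw":0.03,"delta_pos":[-0.08,-0.24,0],"rotation":[0,0,0.05]},{"claw":0.03,"delta_pos":[-0.092,-0.28,0],"rotation":[0,0,0.056]},{"claw":0.03,"delta_pos":[-0.097,-0.295,0.0],"rotation":[0,-0.004,0.056]},{"claw":0.03,"delta_pos":[-0.097,-0.295,0.0],"rotation":[0,-0.004,0.056]},{"claw":0.03,"delta_pos":[-0.097,-0.295,0.0],"rotation":[0,-0.004,0.056]}]'
python3 - <<'E'
from h import *
s=manip.read_state();print(s['joints'],s['clock'],s['wrist_force'])
np.save('s2.npy',np.r_[s['eef_pos'],s['eef_rot']])
im=manip.camera('wrist');cv2.imwrite('pics/w2.png',im[:,:,::-1])
E
```

```text
clock: 5.08
eef_pos: [455.1, 299.7, 126.4]
eef_rot: [-3.141, 0.001, -0.217]
wrist_force: [-0.7, -0.5, -2.5]
finger_gap: 39.4
[5.14778477e-01 3.66320167e-01 1.62539523e+00 8.80073252e-04
 1.14994815e+00 2.30191655e+00] 5.075 [-0.70179149 -0.51113636 -2.53174264]
```

View pics/w2.png

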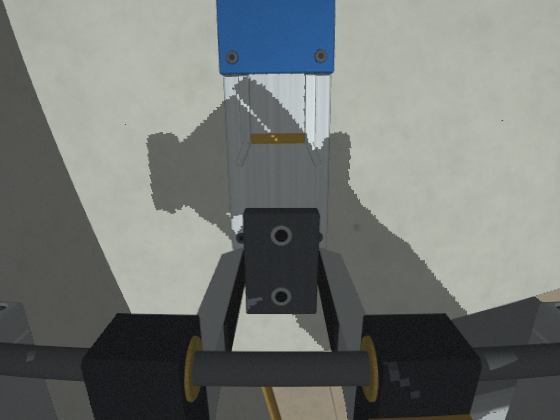

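The wrist view shows the spacer held level and straight over the nest at (281,260). Beyond it are the brass lip at (278,138), the keeper's near edge at row 73 and the deck screws at (240,237) and (319,237).

```bash
python3 - <<'E'
from h import *
p=np.load('s2.npy');s=manip.read_state();s0=dict(s,eef_pos=p[:3],eef_rot=p[3:])
c=cam('wrist',s0);im=cv2.imread('pics/w2.png');hsv=cv2.cvtColor(im,cv2.COLOR_BGR2HSV)
ax=np.array([np.cos(-.216),np.sin(-.216)]);ay=np.array([-ax[1],ax[0]])
def rep(nm,w):
    w=np.atleast_2d(w)[:,:2];q=w-p[:2];print(nm,w.round(1).tolist(),'rel tool:',(q@ax).round(1),(q@ay).round(1))
m=cv2.inRange(hsv,(10,90,60),(30,255,255));m[:110]=0;m[170:]=0
n,l,st,ce=cv2.connectedComponentsWithStats(m);i=1+st[1:,4].argmax();print(st[i],ce[i])
cnt=cv2.findContours((l==i).astype(np.uint8),0,2)[0][0].reshape(-1,2)
w=onplane(c,cnt,21.5)[:,:2].astype(np.float32);r=cv2.minAreaRect(w);print(r);rep('lip',r[0])
x0,y0,ww,hh=st[i][:4]
for y in (y0,y0+hh-1):
  cc=np.argwhere(l[y]==i).ravel();print('brass row',y,cc.min(),cc.max())
rep('crest row?',onplane(c,[[278,y0]],20.)); rep('front', onplane(c,[[278,y0+hh]],20.))
b=cv2.inRange(hsv,(100,130,60),(130,255,255));
n,l,st,ce=cv2.connectedComponentsWithStats(b);i=1+st[1:,4].argmax()
ed=[]
for x in range(225,330,8):
    ed.append((x,np.argwhere(l[:,x]==i).max()+1))
we=onplane(c,ed,43);f=np.polyfit(we[:,1],we[:,0],1);print('keeper edge slope->yaw',np.degrees(np.arctan(f[0]))*-1*-1)
L=[];
for y in (30,50,68):
    cc=np.argwhere(l[y]==i).ravel();L.append([(cc.min(),y),(cc.max()+1,y)])
L=np.array(L,float)
for a in L: q=onplane(c,a,43);rep('keeper row',q);rep(' mid',q.mean(0))
rep('edge',onplane(c,[ed[6]],43))
rep('keepscrews',onplane(c,[[232,57],[320.5,56]],46)); 
rep('deckscrews',onplane(c,[[240,237],[319.5,237]],20))
for y in(95,180,200):
    print(y)
# held spacer marks, top height z ~ tcp z -4.2+12
rep('marks',onplane(c,[[281.3,235.3],[281.3,296.3]],p[2]-4.2+12))
cv2.imwrite('pics/w2c.png',cv2.resize(im[60:250,200:350],None,fx=4,fy=4)[:600])
E
```

```text
[251 133  54  11 509] [276.90569745 138.19056974]
((513.2807006835938, 290.32861328125), (42.5852165222168, 7.625210762023926), 79.04691314697266)
lip [[513.3, 290.3]] rel tool: [58.9] [3.3]
brass row 133 289 297
brass row 143 252 274
crest row? [[517.0, 289.1]] rel tool: [62.8] [2.9]
front [[508.5, 291.0]] rel tool: [54.] [2.9]
keeper edge slope->yaw 11.908861960060698
keeper row [[597.0, 313.9], [579.7, 235.2]] rel tool: [135.6 135.5] [ 44.3 -36.3]
 mid [[588.3, 274.6]] rel tool: [135.6] [4.]
keeper row [[584.0, 316.5], [566.6, 237.7]] rel tool: [122.3 122.3] [ 44.  -36.7]
 mid [[575.3, 277.1]] rel tool: [122.3] [3.7]
keeper row [[572.1, 318.8], [554.7, 239.9]] rel tool: [110.2 110.2] [ 43.8 -37.1]
 mid [[563.4, 279.4]] rel tool: [110.2] [3.4]
edge [[560.5, 282.9]] rel tool: [106.6] [6.2]
keepscrews [[576.9, 308.4], [564.3, 248.1]] rel tool: [117.2 117.8] [ 34.6 -27. ]
deckscrews [[437.2, 340.7], [422.4, 272.9]] rel tool: [-26.2 -26.2] [ 36.3 -33.2]
95
180
200
marks [[473.1, 296.2], [437.8, 303.9]] rel tool: [ 18.4 -17.8] [0.4 0.4]
```

View pics/w2c.png

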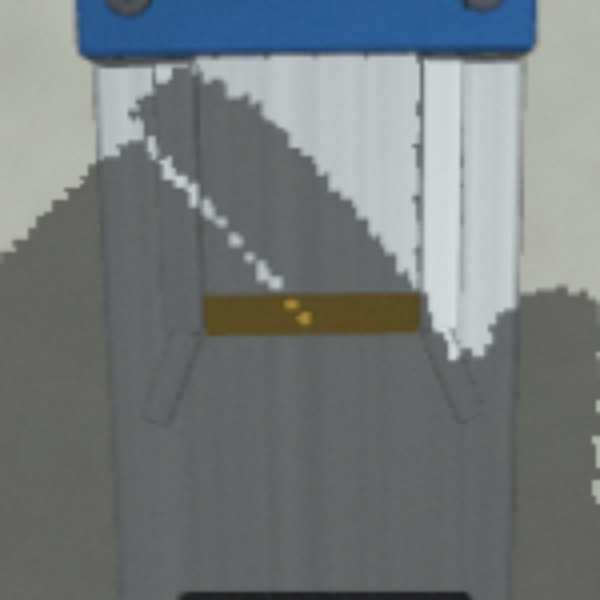

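```bash
python3 - <<'E'
from h import *
s=manip.read_state()
d,r=delta(s,(459.4,300.4,25),-.202);print(d.round(4),r.round(4))
E
```

```text
[ 0.004  -0.0015  0.1016] [-0.0008  0.0003 -0.015 ]
```

```bash
python3 -m pendant '[{"claw":0.03,"delta_pos":[0.004,-0.0015,0.03],"rotation":[0,0,-0.015]},{"claw":0.03,"delta_pos":[0.004,-0.0015,0.06],"rotation":[0,0,-0.015]},{"claw":0.03,"delta_pos":[0.004,-0.0015,0.085],"rotation":[0,0,-0.015]},{"claw":0.03,"delta_pos":[0.004,-0.0015,0.096],"rotation":[0,0,-0.015]},{"claw":0.03,"delta_pos":[0.004,-0.0015,0.1005],"rotation":[0,0,-0.015]},{"claw":0.03,"delta_pos":[0.004,-0.0015,0.1015],"rotation":[0,0,-0.015]},{"claw":0.03,"delta_pos":[0.004,-0.0015,0.1015],"rotation":[0,0,-0.015]}]'
```

```text
clock: 6.0
eef_pos: [459.8, 300.5, 25.9]
eef_rot: [-3.14, -0.001, -0.202]
wrist_force: [0.7, 0.1, -2.1]
finger_gap: 39.4
```

```bash
python3 -m pendant '[{"claw":0.03,"delta_pos":[0,0,0.001],"rotation":[0,0,0]},{"claw":0.03,"delta_pos":[0,0,0.002],"rotation":[0,0,0]},{"claw":0.03,"delta_pos":[0,0,0.002],"rotation":[0,0,0]}]'
```

```text
clock: 6.38
eef_pos: [459.9, 300.7, 24.2]
eef_rot: [-3.14, -0.001, -0.202]
wrist_force: [-0.5, 0.0, 2.1]
finger_gap: 39.4
```

The wrist force has turned to +2 N, so the spacer is resting on the deck. Now I release it, back up and look.

```bash
python3 -m pendant '[{"claw":0.055,"delta_pos":[0,0,0],"rotation":[0,0,0]},{"claw":0.065,"delta_pos":[0,0,0],"rotation":[0,0,0]},{"claw":0.065,"delta_pos":[0,0,0],"rotation":[0,0,0]},{"claw":0.065,"delta_pos":[0,0,-0.01],"rotation":[0,0,0]},{"claw":0.065,"delta_pos":[-0.02,0,-0.05],"rotation":[0,0,0]},{"claw":0.065,"delta_pos":[-0.055,0,-0.08],"rotation":[0,0,0]},{"claw":0.0,"delta_pos":[-0.065,0,-0.08],"rotation":[0,0,0]},{"claw":0.0,"delta_pos":[-0.065,0,-0.08],"rotation":[0,0,0]},{"claw":0.0,"delta_pos":[-0.065,0,-0.08],"rotation":[0,0,0]}]'
python3 - <<'E'
from h import *
s=manip.read_state();print(s['joints'],s['clock'],s['wrist_force'])
np.save('s3.npy',np.r_[s['eef_pos'],s['eef_rot']])
im=manip.camera('wrist');cv2.imwrite('pics/w3.png',im[:,:,::-1])
E
```

```text
clock: 7.5
eef_pos: [396.5, 313.2, 103.2]
eef_rot: [-3.141, -0.0, -0.202]
wrist_force: [-0.1, 0.4, 0.3]
finger_gap: 38.4
[5.95780498e-01 3.13660581e-01 1.75824471e+00 6.13839448e-04
 1.06894958e+00 2.36865575e+00] 7.5 [-0.14420651  0.43245098  0.25895055]
```

View pics/w3.png

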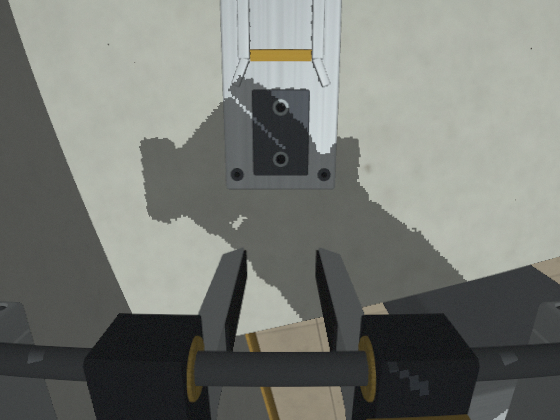

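The spacer lies flat on the deck at (281,132), straight towards the lip (280,55) and clear of the lead-ins. I'll check the alignment in numbers.

```bash
python3 - <<'E'
from h import *
p=np.load('s3.npy');s=manip.read_state();s0=dict(s,eef_pos=p[:3],eef_rot=p[3:])
c=cam('wrist',s0);im=cv2.imread('pics/w3.png');hsv=cv2.cvtColor(im,cv2.COLOR_BGR2HSV)
o=np.array([515.6,289.3]);y=-.202;ax=np.array([np.cos(y),np.sin(y)]);ay=np.array([-ax[1],ax[0]])
def rep(nm,w):
    q=np.atleast_2d(w)[:,:2]-o;print(nm,np.c_[q@ax,q@ay].round(1).tolist())
rep('tcp',p[:2])
rep('marks',onplane(c,[[280.7,106.7],[280.7,158.7]],32))
g=im.max(2);m=((g<70)*255).astype(np.uint8);m[:85]=0;m[182:]=0;m[:,:247]=0;m[:,315:]=0
m=cv2.morphologyEx(m,cv2.MORPH_CLOSE,np.ones((9,9)))
cnt=max(cv2.findContours(m,0,2)[0],key=cv2.contourArea).reshape(-1,2)
w=onplane(c,cnt,32)[:,:2].astype(np.float32);r=cv2.minAreaRect(w);print(r[1:]);rep('spacer',r[0])
b=cv2.inRange(hsv,(10,90,60),(30,255,255));b[:40]=0;b[70:]=0
n,l,st,ce=cv2.connectedComponentsWithStats(b);i=1+st[1:,4].argmax();x0,y0,ww,hh=st[i][:4];print(st[i])
rep('brass front',onplane(c,[[x0,y0+hh],[x0+ww,y0+hh]],20));rep('crest',onplane(c,[[x0,y0],[x0+ww,y0]],23))
rep('screws',onplane(c,[[237,174.5],[324,174.5]],20))
rep('rear edge corners',onplane(c,[[227.5,189],[336,188]],20))
cv2.imwrite('pics/w3c.png',cv2.resize(im[0:200,200:360],None,fx=3,fy=3))
E
```

```text
tcp [[-121.5, -0.5]]
marks [[-38.2, 0.3], [-74.3, 0.3]]
((39.95278549194336, 59.225982666015625), 77.33766174316406)
spacer [[-56.2, 0.5]]
[250  49  62  12 722]
brass front [[-6.7, 21.9], [-6.7, -21.7]]
crest [[0.9, 21.6], [0.9, -21.3]]
screws [[-88.0, 33.5], [-88.0, -32.7]]
rear edge corners [[-99.3, 41.3], [-98.5, -42.3]]
```

View pics/w3c.png

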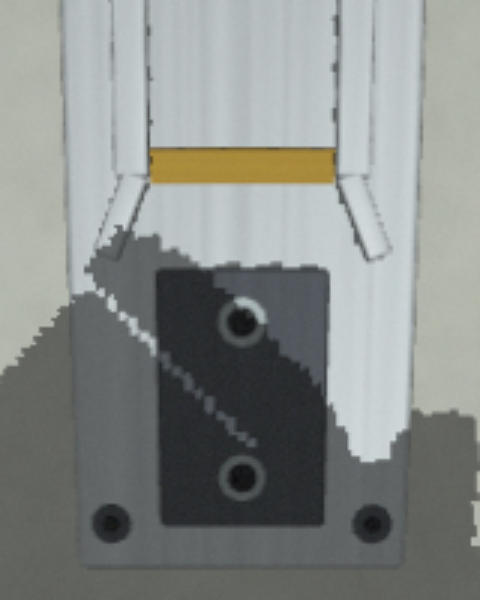

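Frame confirmed: the spacer is at nest (-56, 0.4) with yaw error near 0. I'll close the fingers and come down behind it.

```bash
python3 -m pendant '[{"claw":0,"delta_pos":[0,-0.001,0],"rotation":[0,0,0]},{"claw":0,"delta_pos":[0.005,-0.001,0.03],"rotation":[0,0,0]},{"claw":0,"delta_pos":[0.01,-0.001,0.055],"rotation":[0,0,0]},{"claw":0,"delta_pos":[0.0135,-0.001,0.07],"rotation":[0,0,0]},{"claw":0,"delta_pos":[0.0135,-0.001,0.0775],"rotation":[0,0,0]},{"claw":0,"delta_pos":[0.0135,-0.001,0.0775],"rotation":[0,0,0]},{"claw":0,"delta_pos":[0.0135,-0.001,0.0775],"rotation":[0,0,0]}]' 20
cat > st.py <<'E'
from h import *
s=manip.read_state();o=np.array([515.6,289.3]);y=-.202;ax=np.array([np.cos(y),np.sin(y)]);ay=np.array([-ax[1],ax[0]])
q=s['eef_pos'][:2]-o;f=s['wrist_force'];print('nest x %.2f y %.2f z %.2f yaw %.4f t %.2f F_along %.2f lat %.2f fz %.2f gap %.1f j6 %.3f'%(q@ax,q@ay,s['eef_pos'][2],s['eef_rot'][2],s['clock'],f[:2]@ax,f[:2]@ay,f[2],s['finger_gap'],s['joints'][5]))
E
python3 st.py
```

```text
clock: 8.43
eef_pos: [410.3, 311.8, 26.5]
eef_rot: [-3.14, -0.001, -0.202]
wrist_force: [-0.4, -0.3, -0.1]
finger_gap: 0.3
nest x -107.71 y 0.88 z 26.47 yaw -0.2025 t 8.43 F_along -0.33 lat -0.36 fz -0.11 gap 0.3 j6 2.351
```

```bash
python3 -m pendant '[{"claw":0,"delta_pos":[0.006,0.0005,0.0005],"rotation":[0,0,0]},{"claw":0,"delta_pos":[0.011,0.0005,0.0005],"rotation":[0,0,0]},{"claw":0,"delta_pos":[0.014,0.0005,0.0005],"rotation":[0,0,0]},{"claw":0,"delta_pos":[0.018,0.0005,0.0005],"rotation":[0,0,0]},{"claw":0,"delta_pos":[0.022,0.0005,0.0005],"rotation":[0,0,0]},{"claw":0,"delta_pos":[0.026,0.0005,0.0005],"rotation":[0,0,0]},{"claw":0,"delta_pos":[0.030,0.0005,0.0005],"rotation":[0,0,0]}]'; python3 st.py
```

```text
clock: 9.3
eef_pos: [439.8, 305.2, 26.0]
eef_rot: [-3.14, -0.001, -0.202]
wrist_force: [0.3, 0.2, 0.4]
finger_gap: 0.4
nest x -77.46 y 0.34 z 25.97 yaw -0.2025 t 9.30 F_along 0.31 lat 0.23 fz 0.36 gap 0.4 j6 2.311
```

```bash
python3 -m pendant '[{"claw":0,"delta_pos":[0.003,0,0],"rotation":[0,0,0]},{"claw":0,"delta_pos":[0.006,0,0],"rotation":[0,0,0]}]'; python3 st.py
python3 -m pendant '[{"claw":0,"delta_pos":[0.003,0,0],"rotation":[0,0,0]},{"claw":0,"delta_pos":[0.006,0,0],"rotation":[0,0,0]}]'; python3 st.py
```

```text
clock: 9.55
eef_pos: [445.7, 303.9, 25.9]
eef_rot: [-3.14, -0.001, -0.202]
wrist_force: [-2.1, -0.2, 0.3]
finger_gap: 0.4
nest x -71.38 y 0.32 z 25.92 yaw -0.2025 t 9.55 F_along -2.05 lat -0.59 fz 0.34 gap 0.4 j6 2.303
clock: 9.8
eef_pos: [451.9, 302.7, 25.9]
eef_rot: [-3.14, -0.001, -0.202]
wrist_force: [-1.4, 0.2, 0.1]
finger_gap: 0.4
nest x -65.13 y 0.31 z 25.92 yaw -0.2025 t 9.80 F_along -1.38 lat -0.06 fz 0.11 gap 0.4 j6 2.295
```

```bash
python3 -m pendant '[{"claw":0,"delta_pos":[0.003,0,0],"rotation":[0,0,0]},{"claw":0,"delta_pos":[0.006,0,0],"rotation":[0,0,0]},{"claw":0,"delta_pos":[0.009,0,0],"rotation":[0,0,0]},{"claw":0,"delta_pos":[0.012,0,0],"rotation":[0,0,0]}]'; python3 st.py
python3 -m pendant '[{"claw":0,"delta_pos":[0.003,0,0],"rotation":[0,0,0]},{"claw":0,"delta_pos":[0.006,0,0],"rotation":[0,0,0]},{"claw":0,"delta_pos":[0.009,0,0],"rotation":[0,0,0]},{"claw":0,"delta_pos":[0.012,0,0],"rotation":[0,0,0]}]'; python3 st.py
```

```text
clock: 10.3
eef_pos: [463.8, 300.2, 25.9]
eef_rot: [-3.14, -0.001, -0.202]
wrist_force: [-1.0, 0.2, 0.0]
finger_gap: 0.4
nest x -52.95 y 0.32 z 25.93 yaw -0.2024 t 10.30 F_along -1.04 lat -0.04 fz 0.02 gap 0.4 j6 2.281
clock: 10.8
eef_pos: [475.7, 297.8, 25.9]
eef_rot: [-3.14, -0.001, -0.202]
wrist_force: [-0.4, 0.9, -0.0]
finger_gap: 0.2
nest x -40.77 y 0.32 z 25.94 yaw -0.2024 t 10.80 F_along -0.55 lat 0.84 fz -0.02 gap 0.2 j6 2.266
```

```bash
python3 -m pendant '[{"claw":0,"delta_pos":[0.003,0,0],"rotation":[0,0,0]},{"claw":0,"delta_pos":[0.006,0,0],"rotation":[0,0,0]},{"claw":0,"delta_pos":[0.009,0,0],"rotation":[0,0,0]}]'; python3 st.py
python3 - <<'E'
from h import *
im=manip.camera('wrist');cv2.imwrite('pics/w4.png',cv2.resize(im[0:300,130:430,::-1],None,fx=2,fy=2))
E
```

```text
clock: 11.18
eef_pos: [484.8, 295.9, 25.9]
eef_rot: [-3.14, -0.001, -0.202]
wrist_force: [0.4, 0.5, -0.7]
finger_gap: 0.3
nest x -31.50 y 0.29 z 25.93 yaw -0.2024 t 11.18 F_along 0.25 lat 0.56 fz -0.74 gap 0.3 j6 2.256
```

View pics/w4.png

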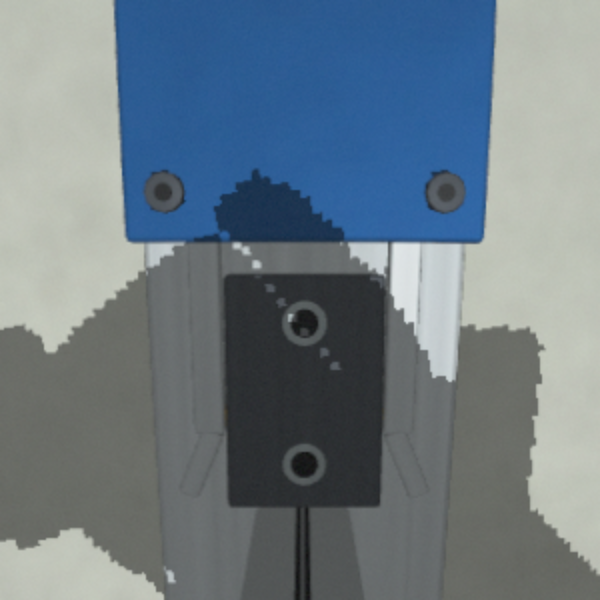

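The spacer is straight between the guides with its nose just short of the keeper and force near zero. I'll continue.

```bash
python3 -m pendant '[{"claw":0,"delta_pos":[0.003,0,0],"rotation":[0,0,0]},{"claw":0,"delta_pos":[0.006,0,0],"rotation":[0,0,0]},{"claw":0,"delta_pos":[0.009,0,0],"rotation":[0,0,0]}]'; python3 st.py
python3 -m pendant '[{"claw":0,"delta_pos":[0.003,0,0],"rotation":[0,0,0]},{"claw":0,"delta_pos":[0.006,0,0],"rotation":[0,0,0]}]'; python3 st.py
python3 -m pendant '[{"claw":0,"delta_pos":[0.002,0,0],"rotation":[0,0,0]},{"claw":0,"delta_pos":[0.004,0,0],"rotation":[0,0,0]}]'; python3 st.py
python3 -m pendant '[{"claw":0,"delta_pos":[0.002,0,0],"rotation":[0,0,0]},{"claw":0,"delta_pos":[0.004,0,0],"rotation":[0,0,0]}]'; python3 st.py
```

```text
clock: 11.6
eef_pos: [494.1, 294.0, 25.9]
eef_rot: [-3.14, -0.001, -0.203]
wrist_force: [-0.9, 0.7, -0.0]
finger_gap: 0.5
nest x -22.00 y 0.28 z 25.94 yaw -0.2026 t 11.60 F_along -1.04 lat 0.52 fz -0.04 gap 0.5 j6 2.246
clock: 11.85
eef_pos: [500.2, 292.8, 26.0]
eef_rot: [-3.14, -0.001, -0.203]
wrist_force: [-0.3, -0.3, -0.7]
finger_gap: 0.1
nest x -15.79 y 0.30 z 25.96 yaw -0.2026 t 11.85 F_along -0.21 lat -0.33 fz -0.75 gap 0.1 j6 2.239
clock: 12.1
eef_pos: [504.2, 291.9, 25.9]
eef_rot: [-3.14, -0.001, -0.203]
wrist_force: [-1.0, 0.2, 0.5]
finger_gap: 0.7
nest x -11.67 y 0.26 z 25.93 yaw -0.2026 t 12.10 F_along -1.03 lat 0.01 fz 0.50 gap 0.7 j6 2.234
clock: 12.35
eef_pos: [508.3, 291.1, 26.0]
eef_rot: [-3.14, -0.001, -0.203]
wrist_force: [-0.5, 0.2, -0.9]
finger_gap: 0.5
nest x -7.54 y 0.28 z 25.96 yaw -0.2025 t 12.35 F_along -0.57 lat 0.08 fz -0.92 gap 0.5 j6 2.230
```

```bash
for i in 1; do python3 -m pendant '[{"claw":0,"delta_pos":[0.001,0,0],"rotation":[0,0,0]},{"claw":0,"delta_pos":[0.0015,0,0],"rotation":[0,0,0]}]' >/dev/null; python3 st.py;done
python3 -m pendant '[{"claw":0,"delta_pos":[0.001,0,0],"rotation":[0,0,0]},{"claw":0,"delta_pos":[0.0015,0,0],"rotation":[0,0,0]}]' >/dev/null; python3 st.py
python3 -m pendant '[{"claw":0,"delta_pos":[0.001,0,0],"rotation":[0,0,0]},{"claw":0,"delta_pos":[0.0015,0,0],"rotation":[0,0,0]}]' >/dev/null; python3 st.py
```

```text
nest x -6.02 y 0.26 z 25.95 yaw -0.2026 t 12.60 F_along -0.85 lat 0.63 fz -0.31 gap 0.4 j6 2.229
nest x -4.47 y 0.25 z 25.96 yaw -0.2026 t 12.85 F_along -0.62 lat -1.07 fz 1.39 gap 0.3 j6 2.227
nest x -2.90 y 0.26 z 25.96 yaw -0.2026 t 13.10 F_along -0.60 lat 0.06 fz 1.08 gap 0.4 j6 2.225
```

```bash
python3 - <<'E'
from h import *
im=manip.camera('wrist');cv2.imwrite('pics/w5.png',cv2.resize(im[0:300,130:430,::-1],None,fx=2,fy=2))
E
```

```text
(no output)
```

View pics/w5.png

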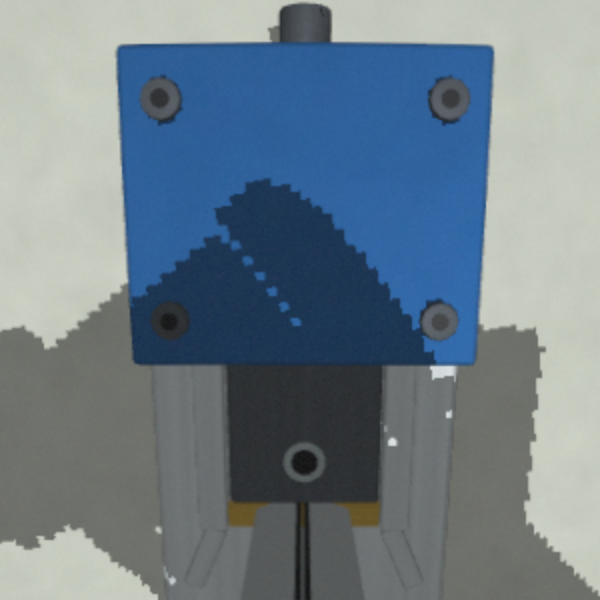

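The spacer's rear edge is over the brass lip at (304,500) and it sits straight under the keeper. I'll creep on towards the stop.

```bash
python3 -m pendant '[{"claw":0,"delta_pos":[0.001,0,0],"rotation":[0,0,0]},{"claw":0,"delta_pos":[0.0015,0,0],"rotation":[0,0,0]}]' >/dev/null; python3 st.py
python3 -m pendant '[{"claw":0,"delta_pos":[0.001,0,0],"rotation":[0,0,0]},{"claw":0,"delta_pos":[0.0015,0,0],"rotation":[0,0,0]}]' >/dev/null; python3 st.py
```

```text
nest x -1.32 y 0.26 z 25.96 yaw -0.2027 t 13.40 F_along -0.23 lat 0.20 fz 0.11 gap 0.4 j6 2.224
nest x 0.24 y 0.25 z 25.94 yaw -0.2027 t 13.65 F_along -0.87 lat -0.17 fz 0.62 gap 0.2 j6 2.222
```

```bash
python3 -m pendant '[{"claw":0,"delta_pos":[0.001,0,0],"rotation":[0,0,0]},{"claw":0,"delta_pos":[0.0015,0,0],"rotation":[0,0,0]}]' >/dev/null; python3 st.py
```

```text
nest x 1.81 y 0.25 z 25.96 yaw -0.2027 t 13.90 F_along -0.58 lat -0.14 fz 0.83 gap 0.7 j6 2.221
```

```bash
python3 -m pendant '[{"claw":0,"delta_pos":[0.001,0,0],"rotation":[0,0,0]},{"claw":0,"delta_pos":[0.0015,0,0],"rotation":[0,0,0]}]' >/dev/null; python3 st.py
```

```text
nest x 3.38 y 0.24 z 25.95 yaw -0.2027 t 14.15 F_along -0.53 lat -0.30 fz 1.53 gap 1.0 j6 2.219
```

```bash
python3 -m pendant '[{"claw":0,"delta_pos":[0.001,0,0],"rotation":[0,0,0]},{"claw":0,"delta_pos":[0.0015,0,0],"rotation":[0,0,0]}]' >/dev/null; python3 st.py
```

```text
nest x 4.95 y 0.23 z 25.95 yaw -0.2028 t 14.40 F_along -0.34 lat -0.65 fz -0.30 gap 0.3 j6 2.217
```

```bash
python3 -m pendant '[{"claw":0,"delta_pos":[0.001,0,0],"rotation":[0,0,0]},{"claw":0,"delta_pos":[0.0015,0,0],"rotation":[0,0,0]}]' >/dev/null; python3 st.py
```

```text
nest x 6.53 y 0.19 z 25.94 yaw -0.2029 t 14.65 F_along -0.95 lat 0.73 fz 0.39 gap 0.4 j6 2.216
```

```bash
python3 -m pendant '[{"claw":0,"delta_pos":[0.001,0,0],"rotation":[0,0,0]},{"claw":0,"delta_pos":[0.0015,0,0],"rotation":[0,0,0]}]' >/dev/null; python3 st.py
```

```text
nest x 7.54 y 0.26 z 25.93 yaw -0.2027 t 14.90 F_along -6.29 lat -0.27 fz 3.24 gap 0.4 j6 2.214
```

```bash
python3 -m pendant '[{"claw":0,"delta_pos":[0.001,0,0],"rotation":[0,0,0]},{"claw":0,"delta_pos":[0.0015,0,0],"rotation":[0,0,0]}]' >/dev/null; python3 st.py
```

```text
nest x 8.14 y 0.28 z 25.89 yaw -0.2027 t 15.15 F_along -10.08 lat 0.11 fz 6.09 gap 0.5 j6 2.213
```

```bash
python3 - <<'E'
from h import *
im=manip.camera('wrist');cv2.imwrite('pics/w6.png',cv2.resize(im[0:300,130:430,::-1],None,fx=2,fy=2))
E
```

```text
(no output)
```

View pics/w6.png

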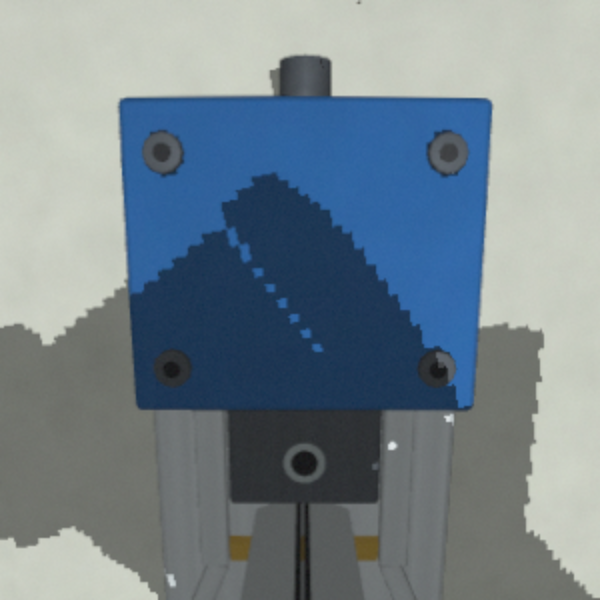

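Contact with the stop: force rises about 6 N/mm, matching the spring, with the spacer's front end near nest x=76, and now 10.1 N along the push. The view shows the rear clear past the lip, and straight. I'll hold the same target.

```bash
python3 st.py; python3 -m pendant '[{"claw":0,"delta_pos":[0.0009,0,0],"rotation":[0,0,0]},{"claw":0,"delta_pos":[0.0009,0,0],"rotation":[0,0,0]}]' >/dev/null; python3 st.py
```

```text
nest x 8.11 y 0.33 z 25.89 yaw -0.2026 t 15.20 F_along -8.15 lat -0.37 fz 4.36 gap 0.2 j6 2.213
nest x 8.12 y 0.36 z 25.86 yaw -0.2024 t 15.45 F_along -7.91 lat -0.06 fz 4.99 gap 0.3 j6 2.212
```

```bash
python3 -m pendant '[{"claw":0,"delta_pos":[0.0014,0,0],"rotation":[0,0,0]},{"claw":0,"delta_pos":[0.0014,0,0],"rotation":[0,0,0]}]' >/dev/null; python3 st.py
```

```text
nest x 8.37 y 0.39 z 25.82 yaw -0.2021 t 15.70 F_along -10.58 lat -0.41 fz 5.77 gap 0.5 j6 2.210
```

```bash
python3 -m pendant '[{"claw":0,"delta_pos":[0.0012,0,0],"rotation":[0,0,0]},{"claw":0,"delta_pos":[0.0012,0,0],"rotation":[0,0,0]}]' >/dev/null; python3 st.py
python3 -m pendant '[{"claw":0,"delta_pos":[0.0012,0,0],"rotation":[0,0,0]},{"claw":0,"delta_pos":[0.0012,0,0],"rotation":[0,0,0]}]' >/dev/null; python3 st.py
python3 -m pendant '[{"claw":0,"delta_pos":[0.0012,0,0],"rotation":[0,0,0]},{"claw":0,"delta_pos":[0.0012,0,0],"rotation":[0,0,0]}]' >/dev/null; python3 st.py
```

```text
nest x 8.33 y 0.39 z 25.73 yaw -0.2019 t 15.95 F_along -9.92 lat -0.58 fz 6.77 gap -0.0 j6 2.209
nest x 8.33 y 0.43 z 25.67 yaw -0.2017 t 16.20 F_along -11.55 lat -1.01 fz 5.31 gap 0.5 j6 2.208
nest x 8.30 y 0.45 z 25.58 yaw -0.2014 t 16.45 F_along -10.88 lat -0.40 fz 5.28 gap 0.3 j6 2.207
```

Held for over 0.75 s at 10–11.5 N. Now I back off straight, then lift.

```bash
python3 -m pendant '[{"claw":0,"delta_pos":[-0.0015,0,0],"rotation":[0,0,0]},{"claw":0,"delta_pos":[-0.004,0,-0.0003],"rotation":[0,0,0]},{"claw":0,"delta_pos":[-0.01,0,-0.001],"rotation":[0,0,0]},{"claw":0,"delta_pos":[-0.025,0,-0.006],"rotation":[0,0,0]},{"claw":0,"delta_pos":[-0.045,0,-0.03],"rotation":[0,0,0]},{"claw":0,"delta_pos":[-0.06,0,-0.07],"rotation":[0,0,0]},{"claw":0,"delta_pos":[-0.06,0,-0.09],"rotation":[0,0,0]},{"claw":0,"delta_pos":[-0.06,0,-0.09],"rotation":[0,0,0]}]'; python3 st.py
python3 - <<'E'
from h import *
s=manip.read_state();np.save('s7.npy',np.r_[s['eef_pos'],s['eef_rot']])
for n in('wrist','side','scene'):
    im=manip.camera(n);cv2.imwrite(f'pics/{n}7.png',im[:,:,::-1])
a=cv2.imread('pics/side7.png')[140:250,150:290];b=cv2.imread('pics/scene7.png')[170:280,310:450]
cv2.imwrite('pics/c7.png',np.vstack([cv2.resize(np.hstack([a,b]),None,fx=2.8,fy=2.7,interpolation=2)]))
E
```

```text
clock: 17.45
eef_pos: [466.4, 300.6, 118.0]
eef_rot: [3.141, 0.012, -0.201]
wrist_force: [-0.3, -0.6, 0.3]
finger_gap: 0.5
nest x -50.50 y 1.16 z 118.05 yaw -0.2009 t 17.45 F_along -0.13 lat -0.64 fz 0.34 gap 0.5 j6 2.271
```

View pics/wrist7.png

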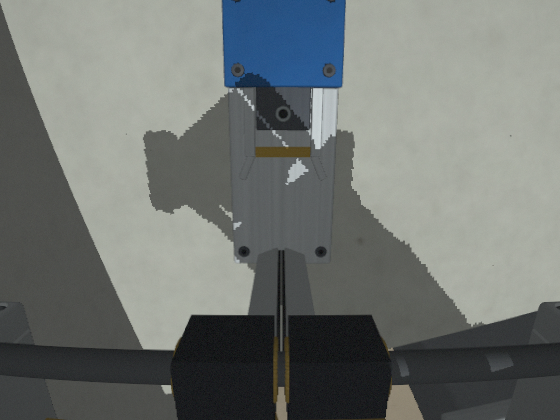

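View pics/scene7.png

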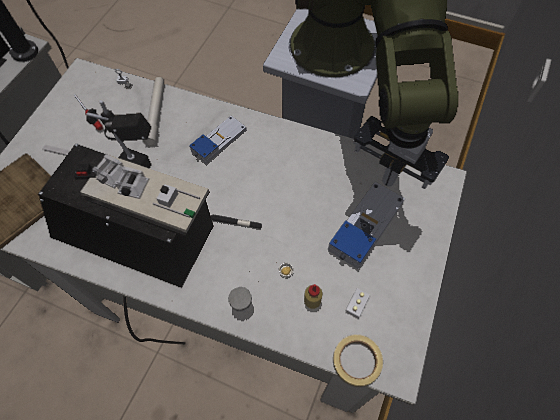

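View pics/c7.png

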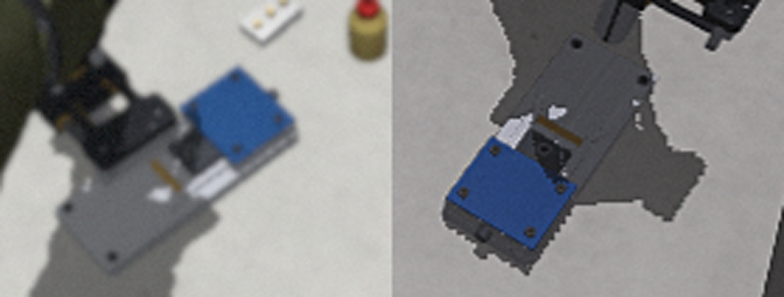

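The wrist view shows the spacer in the pocket: mark at (283,114), rear edge at row 130, clear floor between it and the lip (row 152). The scene view shows the bystanders unmoved. I'll check the flatness and position numerically.

```bash
python3 - <<'E'
from h import *
p=np.load('s7.npy');s=manip.read_state();s0=dict(s,eef_pos=p[:3],eef_rot=p[3:])
c=cam('wrist',s0);c1=cam('scene')
o=np.array([515.6,289.3]);y=-.202;ax=np.array([np.cos(y),np.sin(y)]);ay=np.array([-ax[1],ax[0]])
def rep(nm,w):
    q=np.atleast_2d(w)[:,:2]-o;print(nm,np.c_[q@ax,q@ay].round(1).tolist())
rep('mark',onplane(c,[[283,114]],32));rep('rear corners',onplane(c,[[256,130.5],[311,130]],32));rep('lip front',onplane(c,[[256,157.5],[311,157]],20))
u=(310+(545-392)/2.8, 170+149/2.7);print(u);t=tri(c,[[283,114]],c1,[u]);print('tri mark',t.round(1))
a=cv2.imread('pics/scene0.png').astype(int);b=cv2.imread('pics/scene7.png').astype(int)
for nm,(x,yy) in dict(trial=(357,303),bottle=(313,293),dish=(286,270),marker=(236,221)).items():
    print(nm,np.abs(a-b)[yy-14:yy+15,x-18:x+19].mean().round(2))
cv2.imwrite('pics/w7c.png',cv2.resize(cv2.imread('pics/wrist7.png')[60:180,210:360],None,fx=5,fy=5,interpolation=2))
E
```

```text
mark [[26.6, 0.3]]
rear corners [[14.6, 20.2], [15.1, -20.6]]
lip front [[-7.3, 21.4], [-6.8, -22.1]]
(364.64285714285717, 225.1851851851852)
tri mark [[541.6 283.6  27.6   1.2]]
trial 14.76
bottle 12.35
dish 14.54
marker 13.3
```

View pics/w7c.png

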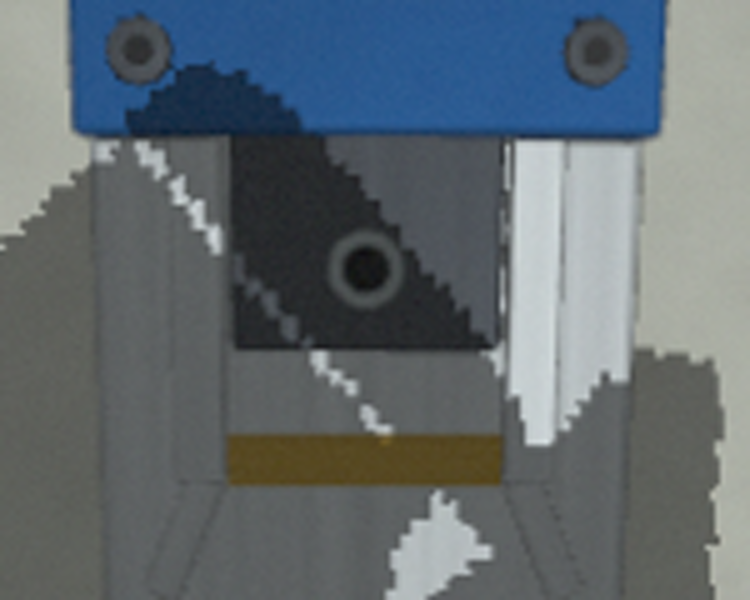

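```bash
python3 st.py; python3 -c "
from cell import manip
print(manip.sign_off())"
```

```text
nest x -50.93 y 0.30 z 115.39 yaw -0.2015 t 17.60 F_along -0.44 lat 0.02 fz 0.33 gap 0.5 j6 2.271
the job is handed in; nothing more can be done
None
```

The spacer is in the pocket of the larger nest under the keeper, pressed against the sprung stop as asked, and the job was handed in at 17.6 s. I laid the spacer flat on the bare deck at nest x ≈ -56 mm, let go, then pushed it from behind with closed fingers over the lip.

- **Press:** the force rose at about 6 N/mm on contact, which matches the stop's spring. I held for about 0.75 s with readings of 9.9 to 11.6 N along the push. The highest reading was 11.6 N, but force was only read at the end of each move of two to ten rows (each 1/8 s).
- **Upward force:** while pressing, the wrist also read 5 to 7 N upwards, probably friction at the spacer's rear face. It vanished when I backed off.
- **Position:** in the last wrist picture the rear edge is straight at nest x ≈ 15 mm, so the centre is at about 45 mm, y ≈ 0. There is clear pocket floor between it and the lip.
- **Flatness:** the rear mark sits 12 mm ahead of the rear edge, as it should for a flat spacer. A rough two-camera check put the top at 28 mm, against 32 mm for flat. I put that down to calibration and pixel error, but the front end is hidden under the keeper.
- **Bystanders:** all four looked unmoved in the scene picture. The picture-difference check gave similar values for all four (12 to 15), with no blank-table reference to compare, so it settles nothing by itself. The arm never went near them.
- **At hand-in:** the gripper was clear of everything and the wrist force was about zero.

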